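# Strip the stud and sort the spacers

### The job

Clear the stud of the small fixture from the top down, one part at a time: put the wing nut in the square tray, and the two steel rings under it in the round dishes. The third, largest steel ring stands loose on the bench and goes in a dish as well: smallest ring in the smallest dish, middle ring in the middle dish, largest ring in the largest, each lying flat on its dish's floor. Leave the roll of masking tape where it is.

Things in the scene. Friction and masses are not known exactly. Their poses are not given: they have to be found in the camera images.
- fixture: Fixture fixed to the bench: round dark steel foot, 64 mm across, 10 mm high, with an upright stud 11 mm thick in its centre, tip 84 mm above the bench. On the stud at the start from the bottom up: middle ring, small ring, wing nut, all loose fits. Origin at the centre of the underside on the stud axis, z up (yaw means nothing).
- wing_nut: Steel wing nut on top of the stud, already unscrewed: lifts straight off without turning. Round hub 25 mm across at its foot, 23 at its top, 18 high; two wings 6 mm thick along its x axis, 46 mm over the tips, from 8 to 26 mm above its underside. Grip it across the hub along its y axis. Origin at the centre of its underside (54 mm above the bench at the start), z up.
- ring_small: The smallest of three plain steel rings (spacers) of the same height, told apart by diameter: outside diameter 32 mm, height 22 mm, bore 16 mm. Origin at the centre of its underside, z up along the bore (yaw has no meaning). At the start on the stud under the wing nut, underside 32 mm above the bench.
- ring_medium: The middle one of three plain steel rings (spacers) of the same height, told apart by diameter: outside diameter 44 mm, height 22 mm, bore 16 mm. Origin at the centre of its underside, z up along the bore (yaw has no meaning). At the start lowest on the stud, lying on the foot, underside 10 mm above the bench.
- ring_large: The largest of three plain steel rings (spacers) of the same height, told apart by diameter: outside diameter 56 mm, height 22 mm, bore 16 mm. Origin at the centre of its underside, z up along the bore (yaw has no meaning). At the start it lies flat and loose on the bench by itself.
- dish_small: The smallest of three round shallow wooden dishes, fixed to the bench: recess 48 mm across, outside 58 mm, rim top 8 mm above the bench, inner floor 3 mm above the bench. Place of the smallest ring. Origin at the centre of its underside, z up.
- dish_medium: The middle one of three round shallow wooden dishes, fixed to the bench: recess 60 mm across, outside 70 mm, rim top 8 mm above the bench, inner floor 3 mm above the bench. Place of the middle ring. Origin at the centre of its underside, z up.
- dish_large: The largest of three round shallow wooden dishes, fixed to the bench: recess 72 mm across, outside 82 mm, rim top 8 mm above the bench, inner floor 3 mm above the bench. Place of the largest ring. Origin at the centre of its underside, z up.
- square_tray: Square shallow wooden tray, fixed to the bench, place of the wing nut: outside 66 x 66 mm along its x and y axes, walls 5 mm thick and 10 mm high, inner floor 5 mm above the bench. Origin at the centre of its underside, z up.
- masking_tape: Roll of masking tape lying flat and loose on the bench, 103 mm across, 25 mm high; a bystander to be left alone. Origin at the centre of its underside.

How it is judged:
By the outcome, as a careful person would: the job done as asked, in the order asked, and still so for the second after the job is handed in, with the robot touching nothing.
It also fails if it takes over 88 s, if anything falls off the work surface, if the arm or the gripper's body presses on something with over 40 N, if the wrist force passes 120 N, or if a joint passes its speed limit or range.

### The arm

A 7-joint arm with a two-finger parallel gripper is mounted at the origin on the work surface; the furniture and walls round the work are solid. World frame = base frame: x ahead of the robot, y to its left, z up, the work surface at z = 0. Lengths are in m, angles in rad, forces in N, time in s.
With the tool pointing down it reaches from about 0.4 to 0.875 m from the base axis. Payload 19.3 kg.
Tool frame: the origin (TCP) lies at the very end of the fingers, on their centre line; the grasp point (between the pads) lies 19 mm behind it; z points along the fingers, y is the line along which they close (so a half turn about z gives the same grasp; the last joint's range is limited). The gripper opens to 85 mm and grips with 20 to 120 N. Pads are 22 mm wide; open, the fingers measure 114 mm over their backs; the gripper's body (76 mm by 85 mm) begins 54 mm behind the grasp point. The pads swing forward as they close: fully open they stand 13 mm farther back than shut.
Start: joints at [-1.215, 0.521, -0.036, 1.599, 0.021, 1.021, -0.113], TCP at [0.258, 0.569, 0.231] pointing down, gripper open.
Joint ranges: [-2.91, 2.91], [-0.3, 2.13], [-1.5, 1.42], [0.17, 2.43], [-1.26, 4.41], [0.16, 1.93], [-2.52, 2.52]. Speed limits (rad/s): [1.89, 1.89, 2.39, 2.39, 3.01, 3.01, 3.01].

### API

Orientations are given as [roll, pitch, yaw] about the fixed x, y, z axes, in that order (R = Rz(yaw) Ry(pitch) Rx(roll)).
In Python, from workcell import bot gives the robot as it stands.
- The arm moves only by the shell command python3 -m crank 'ROWS' [FORCE]. ROWS is a JSON object of lists of equal length, an entry for each row: "travel": the shift along the world's x, y, z in cm, a list of three; "turn": the turn, a rotation vector about the world's x, y, z in degrees, a list of three; "gripper": the closure, from 0 (fully open) to 1 (shut). A call has exactly 5 rows; each row is the pose to reach, as a shift and turn from the pose commanded when the call began; what a row does not reach only later rows make up. A row lasts 1/10 s, in which the tool goes at most 50 mm and 8.59 degrees, less where a joint would pass 70% of its speed; a pose out of reach is approached as far as the arm can. A call with a gripper value outside its range is refused whole. The fingers move at their own pace and stop on an object; FORCE is the grip in N (left out, the last holds). Time passes only in rows, so rows that repeat a pose let the fingers close, or fill a call up. It gives the time, the measured TCP pose, the force, the opening and the grip force at its end, in the units of the state.
- bot.observe(): the state, without advancing time (a new reading comes with each control period).
- bot.grab_frame(name): name is "scene" or "side" or "wrist"; returns a dict with "pixels" (384x512x3 uint8, red, green, blue), "fx", "fy", "cx", "cy" (pixels), "extrinsics" (4x4, takes a point from world to camera coordinates). Camera axes: x right, y down, z forward; pixel columns grow to the right and rows downward; lengths in m; the calibration is good to about 2 mm. The wrist camera is an equidistant fisheye: a pixel r from the principal point sees the ray r / f radians off the axis. A picture is of the moment at which its call begins. There is no depth.
- bot.job_done(): hands the job in; it is judged then, once.
The state is a dict: "clock": time; "qpos": joint angles; "qd": joint speeds; "joint_efforts": joint torques, N m; "position": TCP position; "tool_rot": TCP orientation; "force": force on the tool from outside, world axes, zero at the start; "moment": the same for the moment, N m; "grip_width": finger opening in m; "finger_force": force on a finger pad.
Only numpy, scipy, OpenCV 4.12 (cv2) and the standard library are available. Lean on these libraries where they do the work, as an engineer would, in place of code of your own. Each camera call takes 0.05 s, during which the arm holds its last target. There are 200 camera calls.

## Working session

There is one attempt and no reset: what is moved stays moved. The work goes in short steps, Python scripts to look and compute and a shell command to move; the robot and the scene stay as the last step left them, time stands still between calls to the robot, and variables do not carry over. Pictures are saved under pics/ and viewed, at most 14 in all, crops included, and the job is handed in when it is done.

```bash
ls; mkdir -p pics; python3 - <<'E'
from workcell import bot
import cv2,numpy as np
s=bot.observe()
for k,v in s.items(): print(k,np.round(v,3).tolist())
for n in("scene","side","wrist"):
    f=bot.grab_frame(n); cv2.imwrite(f"pics/{n}0.png",f["pixels"][:,:,::-1]); print(n,f["fx"],f["fy"],f["cx"],f["cy"],np.round(f["extrinsics"],4).tolist())
E
```

```text
pics
clock 0.0
qpos [-1.215, 0.522, -0.036, 1.6, 0.021, 1.021, -0.113]
qd [-0.0, -0.001, 0.0, -0.003, 0.001, -0.001, 0.001]
joint_efforts [-0.001, -92.713, 1.98, -36.994, 0.018, 0.008, -0.0]
position [0.258, 0.569, 0.231]
tool_rot [-3.14, 0.0, 2.716]
force [0.399, -0.217, -0.17]
moment [0.025, -0.024, 0.004]
finger_force 0.0
grip_width 0.085
scene 396.56292835019735 396.56292835019735 254.8441234553467 192.0776951020868 [[-0.6418, -0.7665, 0.0237, 0.491], [-0.3913, 0.3008, -0.8697, 0.1828], [0.6595, -0.5674, -0.493, 0.7231], [0.0, 0.0, 0.0, 1.0]]
side 397.95560447075866 397.95560447075866 259.82151389378913 190.57449387554237 [[-0.9905, -0.1376, 0.0076, 0.4731], [-0.0801, 0.5292, -0.8447, -0.0487], [0.1122, -0.8373, -0.5352, 1.0298], [0.0, 0.0, 0.0, 1.0]]
wrist 297.3186396354542 297.3186396354542 260.47281170025184 190.84738374580238 [[0.4139, 0.9103, -0.0012, -0.6246], [0.8771, -0.3984, 0.2682, -0.0347], [0.2437, -0.1121, -0.9634, 0.3792], [0.0, 0.0, 0.0, 1.0]]
```

View pics/scene0.png

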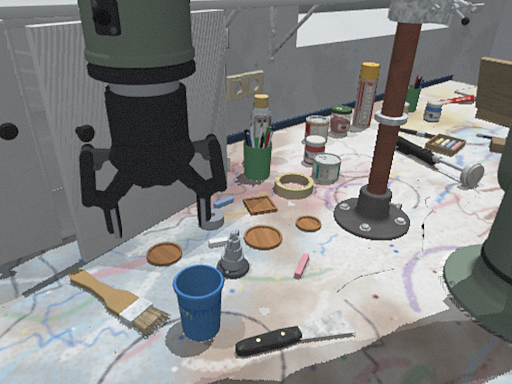

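View pics/side0.png

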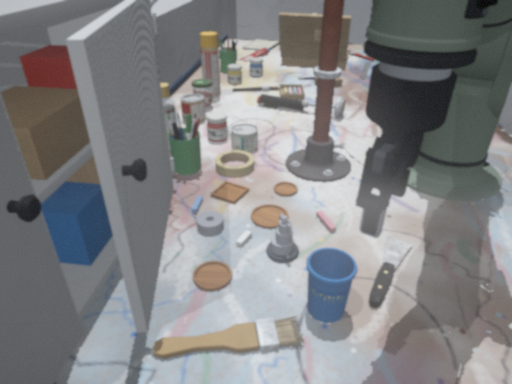

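View pics/wrist0.png

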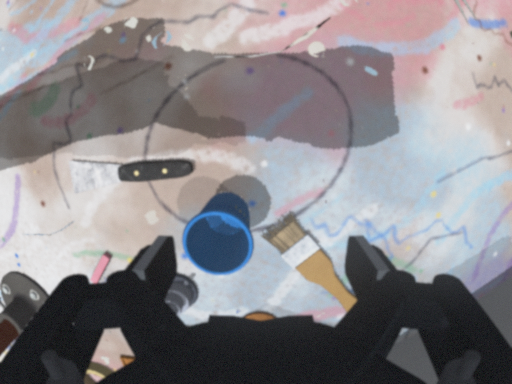

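Scene view: fixture at (233,258), dishes at (165,254), (263,237), (308,224), tray (260,206), loose ring (211,218), partly behind the finger, and tape (294,186). Side view: fixture (283,240), dishes (212,276), (269,216), (286,188), tray (230,192), ring (210,224) and tape (235,163). There is a blue cup close to the fixture, and the wrist view shows little beyond it. Next I measure from these two views.

```bash
cat > h.py <<'E'
import numpy as np,cv2
from workcell import bot
def ray(f,p,fish=False):
    p=np.atleast_2d(np.array(p,float)); x=(p-[f["cx"],f["cy"]])/[f["fx"],f["fy"]]
    if fish:
        r=np.linalg.norm(x,axis=1,keepdims=True); d=np.hstack([x/np.maximum(r,1e-9)*np.sin(r),np.cos(r)])
    else: d=np.hstack([x,np.ones((len(x),1))])
    E=np.array(f["extrinsics"]); R=E[:3,:3]; d=d@R
    return -R.T@E[:3,3], d/np.linalg.norm(d,axis=1,keepdims=True)
def plane(f,p,z,fish=False):
    o,d=ray(f,p,fish); return o+d*((z-o[2])/d[:,2])[:,None]
def tri(rays):
    A=0;b=0
    for o,d in rays:
        d=d.ravel();M=np.eye(3)-np.outer(d,d);A=A+M;b=b+M@o
    x=np.linalg.solve(A,b)
    return x,[np.linalg.norm((np.eye(3)-np.outer(d.ravel(),d.ravel()))@(x-o)) for o,d in rays]
def mask(f,lo,hi): return cv2.inRange(cv2.cvtColor(f["pixels"],cv2.COLOR_RGB2HSV),np.array(lo),np.array(hi))
def blob(m,seed,k=3):
    m=cv2.morphologyEx(m,cv2.MORPH_CLOSE,np.ones((k,k),np.uint8))
    cs,_=cv2.findContours(m,cv2.RETR_EXTERNAL,cv2.CHAIN_APPROX_NONE)
    cs=[c for c in cs if len(c)>8]
    return max(cs,key=lambda c:cv2.pointPolygonTest(c,seed,True))
E
python3 - <<'E'
from h import *
S={"scene":{"A":(165,254),"B":(263,237),"C":(308,224),"tray":(260,206),"tape":(294,186)},
"side":{"A":(212,276),"B":(269,216),"C":(286,188),"tray":(230,192),"tape":(235,163)}}
F={n:bot.grab_frame(n) for n in S}
cen={}
for n,f in F.items():
    m=mask(f,(5,90 if n=="scene" else 60,60),(20,255,255))
    mt=mask(f,(12,40,60),(30,255,255))
    for k,s in S[n].items():
        c=blob(mt if k=="tape" else m,s); h=cv2.convexHull(c)[:,0]
        z=.01 if k=="tray" else .025 if k=="tape" else .008
        P=plane(f,h,z)[:,:2].astype(np.float32)
        cc,w,_=cv2.minAreaRect(P)
        (e,ax,_)=cv2.fitEllipse(c); cen.setdefault(k,[]).append(ray(f,e))
        print(n,k,"px",np.round(e,1),cv2.contourArea(c),"rect",np.round(cc,4),np.round(w,4), _)
for k,r in cen.items():
    x,e=tri(r);print(k,np.round(x,4),np.round(e,4))
for n,b in {"scene":(140,170,360,320),"side":(170,130,370,300)}.items():
    im=F[n]["pixels"][b[1]:b[3],b[0]:b[2],::-1]
    cv2.imwrite(f"pics/{n}1.png",cv2.resize(im,None,fx=3.5,fy=3.4 if n=="scene" else 3.4,interpolation=cv2.INTER_CUBIC))
E
```

```text
scene A px [163.9 253.7] 611.0 rect [0.494  0.4607] [0.0661 0.0733] 80.66939544677734
scene B px [262.7 237.1] 675.0 rect [0.4167 0.2703] [0.078  0.0861] 93.05679321289062
scene C px [308.  223.3] 286.5 rect [0.392  0.1569] [0.054  0.0613] 97.00959014892578
scene tray px [259.7 204.7] 424.5 rect [0.5181 0.1924] [0.0683 0.0773] 91.25615692138672
scene tape px [293.2 185.1] 841.5 rect [0.5187 0.0758] [0.1017 0.145 ] 90.12771606445312
side A px [211.9 275.3] 769.0 rect [0.4986 0.4593] [0.0632 0.0664] 80.85916900634766
side B px [267.6 215.4] 497.5 rect [0.4243 0.2666] [0.0785 0.0674] 84.88595581054688
side C px [285.  188.5] 188.5 rect [0.396  0.1548] [0.0521 0.049 ] 91.52827453613281
side tray px [229.5 191.6] 433.0 rect [0.5229 0.1897] [0.0711 0.0683] 89.11557006835938
side tape px [234.4 163.3] 742.5 rect [0.5335 0.0812] [0.0928 0.1482] 85.19915008544922
A [0.4988 0.4586 0.0046] [0.0013 0.0013]
B [0.4238 0.263  0.0014] [0.002 0.002]
C [0.3961 0.152  0.0046] [0.001 0.001]
tray [0.523  0.1871 0.0058] [0.0012 0.0012]
tape [0.5355 0.0616 0.0127] [0.0011 0.0011]
```

View pics/scene1.png

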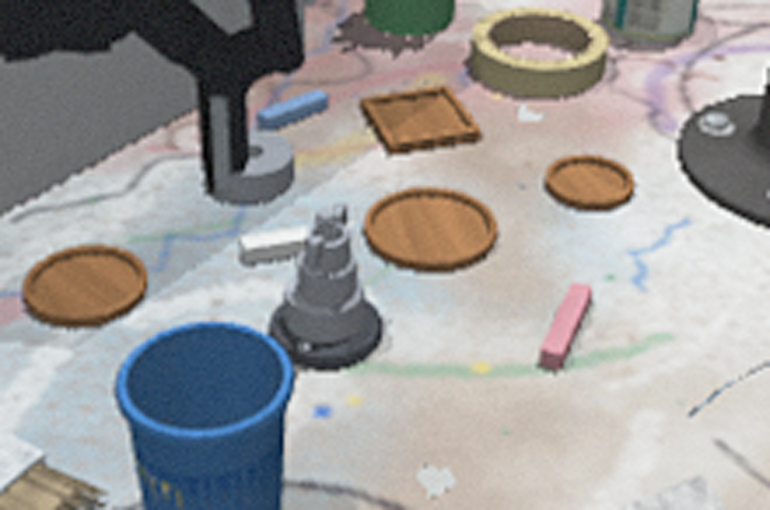

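View pics/side1.png

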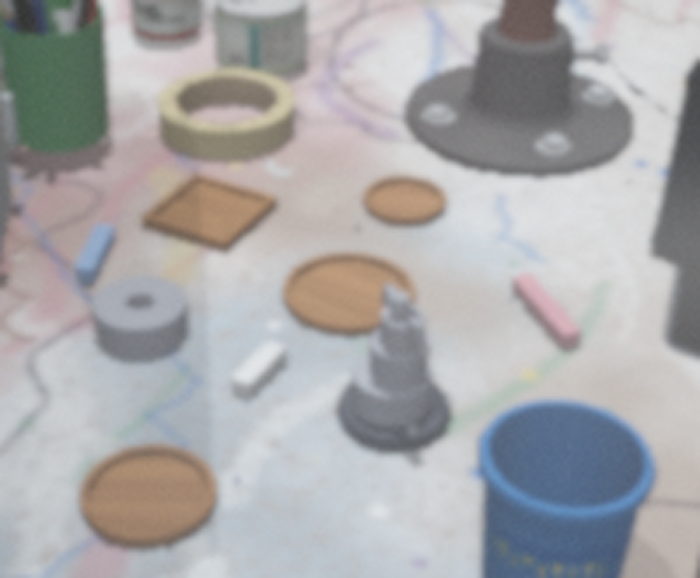

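The crops show the middle dish at left (A), largest in the centre (B), smallest at right (C), agreeing with the measured sizes of about 70, 82 and 58 mm. The triangulated heights of about 5 mm also agree. The ring is at side (210,224), stud base at side (282,248) and scene (233,266), and the cup stands just beside the fixture.

```bash
python3 - <<'E'
from h import *
f=bot.grab_frame("scene");g=bot.grab_frame("side")
P={"foot(z10)":((233.5,265),(282.3,246.5)),"nuttop":((234.5,232),(282.8,215.5)),"ringtop":((212.5,214.5),(210,218)),
"cuprim":((198.9,281.5),(331,265.5)),"pipefoot":((372,219),(318,163)),"pipeHi":((405,40),(332,20))}
for k,(a,b) in P.items():
    x,e=tri([ray(f,a),ray(g,b)]);print(k,np.round(x,4),np.round(e,4))
print("ring from side",plane(g,(210.2,218.5),.022))
E
```

```text
foot(z10) [0.3821 0.3729 0.0105] [0.0032 0.0032]
nuttop [0.3848 0.3691 0.0821] [0.0014 0.0014]
ringtop [0.5369 0.315  0.0211] [0.0011 0.0011]
cuprim [0.3015 0.4998 0.0942] [0.0002 0.0002]
pipefoot [0.3198 0.016  0.004 ] [0.0037 0.0037]
pipeHi [0.321  0.0281 0.3778] [0.017 0.017]
ring from side [[0.53633159 0.31607545 0.022     ]]
```

```bash
python3 -m crank '{"travel":[[4,-4.5,0],[8,-9,0],[12,-13.5,0],[16,-18,0],[18.8,-22.7,0]],"turn":[[0,0,0],[0,0,0],[0,0,0],[0,0,0],[0,0,0]],"gripper":[0,0,0,0,0]}' 60
python3 -m crank '{"travel":[[0,0,0],[0,0,0],[0,0,0],[0,0,0],[0,0,0]],"turn":[[0,0,0],[0,0,0],[0,0,0],[0,0,0],[0,0,0]],"gripper":[0,0,0,0,0]}'
python3 - <<'E'
from h import *
import pickle
f=bot.grab_frame("wrist");pickle.dump(f,open("w1.pkl","wb"))
cv2.imwrite("pics/w1.png",f["pixels"][:,:,::-1])
E
```

```text
clock: 0.85
position: [0.4213, 0.3774, 0.2314]
tool_rot: [3.141, 0.0, 2.716]
force: [0.5, -0.1, 0.0]
grip_width: 0.0853
finger_force: 0.0
clock: 1.35
position: [0.4193, 0.3798, 0.2312]
tool_rot: [-3.142, -0.0, 2.717]
force: [-0.5, -0.5, 0.7]
grip_width: 0.0857
finger_force: 0.0
```

View pics/w1.png

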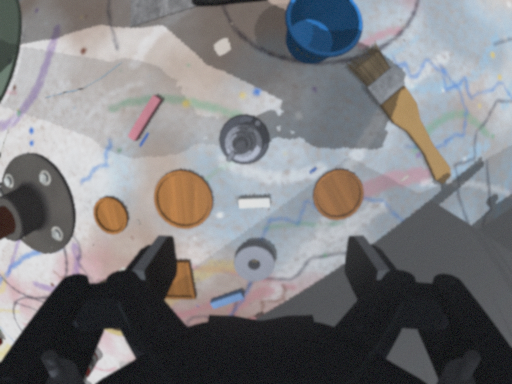

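The wrist view shows the fixture at (244,139), dishes at (111,215), (184,198), (338,193), the loose ring at (255,258), and the tray half hidden at (180,280). Next I cast these onto planes and enlarge the nut.

```bash
python3 - <<'E'
from h import *
import pickle
f=pickle.load(open("w1.pkl","rb"))
m=mask(f,(5,90,60),(20,255,255))
for k,s in {"A":(338,193),"B":(184,198),"C":(111,215)}.items():
    c=blob(m,s);P=plane(f,c[:,0],.008,True)[:,:2].astype(np.float32)
    cc,w,_=cv2.minAreaRect(P);print(k,np.round(cc,4),np.round(w,4))
b=plane(f,[(255,262)],.022,True);print("ring",b)
im=f["pixels"]
for n,(x,y,r) in {"a":(244,139,30),"b":(255,258,30)}.items():
    q=cv2.resize(im[y-r:y+r,x-r:x+r,::-1],(400,400),interpolation=cv2.INTER_CUBIC)
    im2=q if n=="a" else np.hstack([im2,q])
cv2.imwrite("pics/w1c.png",im2)
E
```

```text
A [0.4974 0.4571] [0.0666 0.0657]
B [0.4183 0.2667] [0.079 0.079]
C [0.3944 0.1529] [0.0563 0.055 ]
ring [[0.53444959 0.31974056 0.022     ]]
```

View pics/w1c.png

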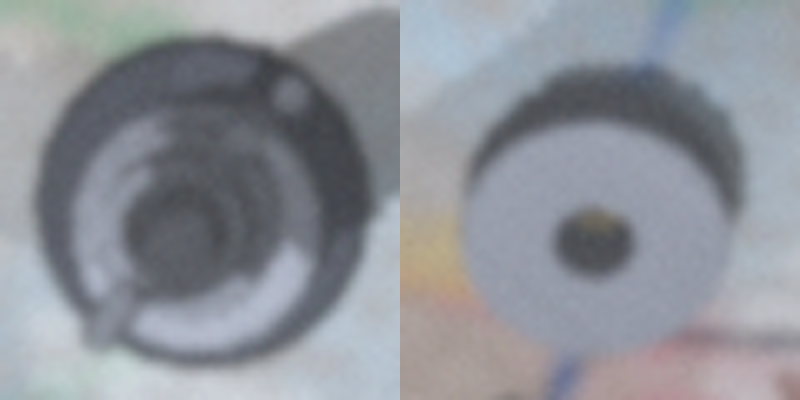

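The crop shows the nut's wings running lower left to upper right, about (115,315) to (290,95) in the crop. The stud tip is near (185,235) and the loose ring's bore at (195,240) in the right half.

```bash
python3 - <<'E'
from h import *
import pickle
f=pickle.load(open("w1.pkl","rb"))
c=lambda u,v:(214+.15*u,109+.15*v)
a,b=plane(f,[c(110,322),c(292,93)],.078,True);print("wings",a,b,"mid",(a+b)/2,"len",np.linalg.norm(a-b),"ang",np.degrees(np.arctan2(*(a-b)[[1,0]])))
print("tip",plane(f,[c(185,235)],.084,True),"foot",plane(f,[c(208,202)],.010,True))
print("ring",plane(f,[(254.5,264)],.022,True))
sc=bot.grab_frame("scene"); sd=bot.grab_frame("side")
print("nut axis 3 views",tri([ray(f,c(185,235),True),ray(sc,(234.5,231)),ray(sd,(282.8,214.8))]))
print("ring 3 views",tri([ray(f,(254.5,264),True),ray(sd,(210,218))]))
print(bot.observe()["position"], bot.observe()["tool_rot"])
E
```

```text
wings [0.38825609 0.36077713 0.078     ] [0.36822029 0.40018861 0.078     ] mid [0.37823819 0.38048287 0.078     ] len 0.04421197476175694 ang -63.0523613815605
tip [[0.38052755 0.37737865 0.084     ]] foot [[0.38253331 0.37603568 0.01      ]]
ring [[0.53701085 0.3178138  0.022     ]]
nut axis 3 views (array([0.38148196, 0.37539735, 0.08839149]), [np.float64(0.002743934938010182), np.float64(0.0028380841775689026), np.float64(0.0035406348767370605)])
ring 3 views (array([0.53576211, 0.31851957, 0.02495659]), [np.float64(0.00022897287534858819), np.float64(0.00022897287534842152)])
[0.41969336 0.3793596  0.23123772] [-3.14153008e+00 -6.73988867e-05  2.71659672e+00]
```

```bash
python3 -m crank '{"travel":[[-1,0,-2],[-2,0,-4],[-3,-0.2,-6],[-3.8,-0.3,-8],[-3.8,-0.3,-10]],"turn":[[0,0,-8],[0,0,-16],[0,0,-24],[0,0,-32],[0,0,-38.7]],"gripper":[0,0,0,0,0]}' 60
python3 -m crank '{"travel":[[0,0,0],[0,0,0],[0,0,0],[0,0,0],[0,0,0]],"turn":[[0,0,0],[0,0,0],[0,0,0],[0,0,0],[0,0,0]],"gripper":[0.3,0.3,0.3,0.3,0.3]}'
python3 - <<'E'
from h import *
import pickle
f=bot.grab_frame("wrist");pickle.dump(f,open("w2.pkl","wb"))
cv2.imwrite("pics/w2.png",cv2.resize(f["pixels"][150:384,120:400,::-1],None,fx=2.5,fy=2.5,interpolation=cv2.INTER_CUBIC))
print(bot.observe()["grip_width"])
E
```

```text
clock: 2.0
position: [0.381, 0.3761, 0.1307]
tool_rot: [-3.141, -0.0, 2.036]
force: [0.9, 0.4, -0.7]
grip_width: 0.0853
finger_force: 0.0
clock: 2.5
position: [0.3824, 0.3761, 0.1319]
tool_rot: [3.141, -0.001, 2.041]
force: [-0.6, 0.2, 0.3]
grip_width: 0.0597
finger_force: 0.0
0.06017876339288904
```

View pics/w2.png

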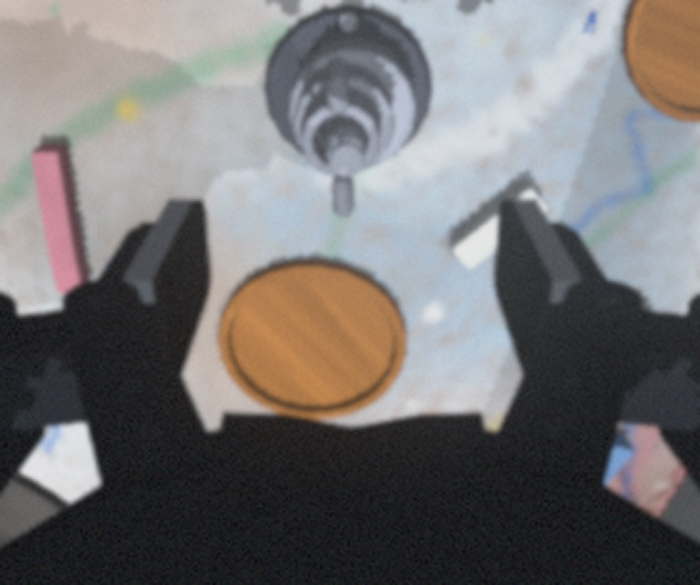

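The view shows the nut with wings along the tool's x, near wing tip at crop (342,205), stud tip at about (346,158), finger midline at 352. Yaw looks right and the lateral error is small.

```bash
python3 - <<'E'
from h import *
import pickle
f=pickle.load(open("w2.pkl","rb"));w=pickle.load(open("w1.pkl","rb"))
c=lambda u,v:(120+u/2.5,150+v/2.5)
print("stud",plane(f,[c(346,158)],.084,True),"wing tip near",plane(f,[c(342,180),c(342,212)],.078,True),"foot",plane(f,[c(348,92)],.010,True))
print(tri([ray(f,c(346,158),True),ray(w,(241.75,144.25),True)]))
print("B",plane(f,[c(313,338)],.008,True))
E
```

```text
stud [[0.38184361 0.3745997  0.084     ]] wing tip near [[0.38477253 0.3661855  0.078     ]
 [0.38924768 0.35726517 0.078     ]] foot [[0.38249585 0.37396932 0.01      ]]
(array([0.37964149, 0.37880706, 0.09710571]), [np.float64(0.00014985565968493697), np.float64(0.00014985565968502263)])
B [[0.41813412 0.27039279 0.008     ]]
```

```bash
python3 -m crank '{"travel":[[0,-0.15,-2.5],[0,-0.15,-5],[0,-0.15,-7],[0,-0.15,-7.35],[0,-0.15,-7.35]],"turn":[[0,0,0],[0,0,0],[0,0,0],[0,0,0],[0,0,0]],"gripper":[0.3,0.3,0.3,0.3,0.3]}' 60
python3 -m crank '{"travel":[[0,0,0],[0,0,0],[0,0,0],[0,0,0],[0,0,0]],"turn":[[0,0,0],[0,0,0],[0,0,0],[0,0,0],[0,0,0]],"gripper":[0.5,0.7,0.9,1,1]}' 60
python3 -m crank '{"travel":[[0,0,0],[0,0,0],[0,0,0],[0,0,0],[0,0,0]],"turn":[[0,0,0],[0,0,0],[0,0,0],[0,0,0],[0,0,0]],"gripper":[1,1,1,1,1]}' 60
```

```text
clock: 3.05
position: [0.382, 0.3743, 0.0578]
tool_rot: [-3.141, 0.0, 2.04]
force: [-0.2, 0.2, 0.3]
grip_width: 0.0598
finger_force: 0.0
clock: 3.55
position: [0.3824, 0.3749, 0.0589]
tool_rot: [3.14, -0.001, 2.04]
force: [-0.9, -1.7, 11.7]
grip_width: 0.0205
finger_force: 58.4
clock: 4.05
position: [0.3824, 0.3749, 0.0589]
tool_rot: [3.14, -0.001, 2.04]
force: [-1.2, -1.5, 11.2]
grip_width: 0.0209
finger_force: 58.4
```

```bash
python3 - <<'E'
from h import *
f=bot.grab_frame("wrist");g=bot.grab_frame("scene")
a=cv2.resize(f["pixels"][180:280,195:325,::-1],(390,300),interpolation=cv2.INTER_CUBIC)
b=cv2.resize(g["pixels"][205:285,181:285,::-1],(390,300),interpolation=cv2.INTER_CUBIC)
cv2.imwrite("pics/g1.png",np.hstack([a,b]))
E
```

```text
(no output)
```

View pics/g1.png

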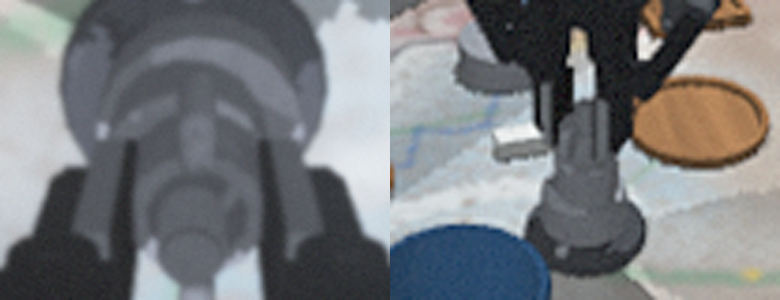

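The pads sit on both sides of the hub, with the wings clear, so I lift.

```bash
python3 -m crank '{"travel":[[0,0,0.5],[0,0,1.5],[0,0,3],[0,0,5],[0,0,7]],"turn":[[0,0,0],[0,0,0],[0,0,0],[0,0,0],[0,0,0]],"gripper":[1,1,1,1,1]}' 70
python3 - <<'E'
from h import *
f=bot.grab_frame("side");g=bot.grab_frame("scene")
a=cv2.resize(f["pixels"][165:265,215:345,::-1],(390,300),interpolation=cv2.INTER_CUBIC)
b=cv2.resize(g["pixels"][185:285,170:300,::-1],(390,300),interpolation=cv2.INTER_CUBIC)
cv2.imwrite("pics/g2.png",np.hstack([a,b]))
print(bot.observe()["grip_width"],bot.observe()["force"])
E
```

```text
clock: 4.65
position: [0.382, 0.3744, 0.1292]
tool_rot: [3.141, -0.0, 2.04]
force: [-0.2, -0.1, -0.8]
grip_width: 0.0203
finger_force: 68.5
0.02041823396369361 [ 0.79556488  0.24376911 -1.87292249]
```

View pics/g2.png

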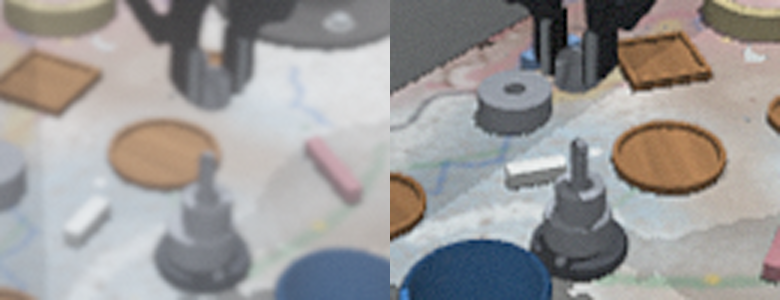

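The nut is held upright and clear of the stud. Both rings remain in place. Next I carry it to the tray.

```bash
python3 -m crank '{"travel":[[2.8,-3.7,0],[5.6,-7.4,0],[8.4,-11.1,0],[11.2,-14.8,0],[13.85,-18.55,0]],"turn":[[0,0,4],[0,0,8],[0,0,12],[0,0,16],[0,0,18]],"gripper":[1,1,1,1,1]}' 70
python3 -m crank '{"travel":[[0,0,0],[0,0,0],[0,0,0],[0,0,0],[0,0,0]],"turn":[[0,0,0],[0,0,0],[0,0,0],[0,0,0],[0,0,0]],"gripper":[1,1,1,1,1]}'
python3 - <<'E'
from h import *
f=bot.grab_frame("wrist")
m=mask(f,(5,90,60),(20,255,255));cs,_=cv2.findContours(m,cv2.RETR_EXTERNAL,cv2.CHAIN_APPROX_NONE)
for c in cs:
    if cv2.contourArea(c)>60:
        x,y,w,h=cv2.boundingRect(c); print((x,y,w,h),np.round(plane(f,[(x,y+h/2),(x+w,y+h/2),(x+w/2,y),(x+w/2,y+h)],.009,True)[:,:2],3).tolist())
cv2.imwrite("pics/w3.png",cv2.resize(f["pixels"][100:384,100:420,::-1],None,fx=2,fy=2))
E
```

```text
clock: 5.25
position: [0.5214, 0.1873, 0.128]
tool_rot: [3.141, 0.0, 2.357]
force: [0.3, 0.3, -0.1]
grip_width: 0.0202
finger_force: 68.5
clock: 5.75
position: [0.52, 0.19, 0.1278]
tool_rot: [-3.142, -0.0, 2.356]
force: [0.4, -0.0, 0.3]
grip_width: 0.0202
finger_force: 68.5
(213, 144, 92, 83) [[0.489, 0.159], [0.549, 0.219], [0.493, 0.216], [0.548, 0.16]]
(111, 93, 54, 59) [[0.375, 0.134], [0.417, 0.171], [0.378, 0.173], [0.416, 0.132]]
(196, 6, 90, 86) [[0.392, 0.238], [0.449, 0.293], [0.392, 0.294], [0.449, 0.238]]
(407, 0, 51, 22) [[0.497, 0.412], [0.532, 0.468], [0.506, 0.448], [0.522, 0.428]]
```

View pics/w3.png

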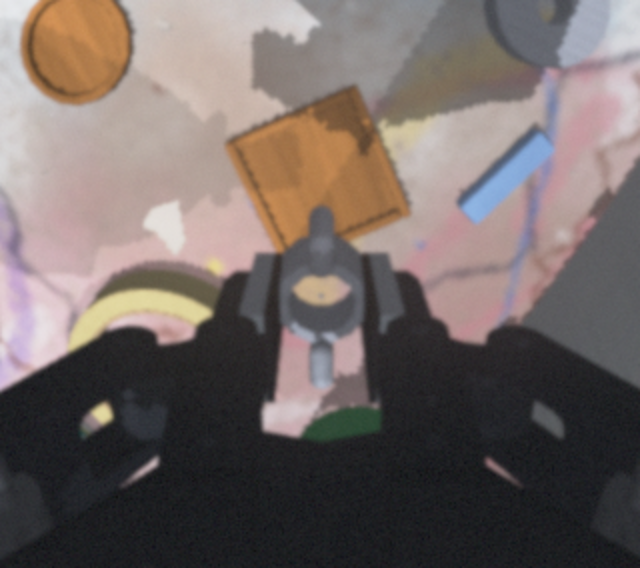

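The tray's corners are at crop (228,145), (357,88), (408,213). The nut hangs straight between the pads.

```bash
python3 - <<'E'
from h import *
f=bot.grab_frame("wrist")
c=lambda u,v:(100+u/2,100+v/2)
P=plane(f,[c(228,145),c(357,88),c(408,213)],.010,True);print(P,"centre",(P[0]+P[2])/2,np.linalg.norm(P[0]-P[1]),np.linalg.norm(P[1]-P[2]),np.degrees(np.arctan2(*(P[1]-P[0])[[1,0]])))
E
```

```text
[[0.48177602 0.16903881 0.01      ]
 [0.50466938 0.22805019 0.01      ]
 [0.56308934 0.20445002 0.01      ]] centre [0.52243268 0.18674442 0.01      ] 0.06329651919826544 0.06300682794088375 68.7963219861691
```

```bash
python3 -m crank '{"travel":[[0.1,-0.1,-3],[0.2,-0.3,-6],[0.2,-0.3,-9],[0.2,-0.3,-10.5],[0.2,-0.3,-11.1]],"turn":[[0,0,-7],[0,0,-14],[0,0,-21],[0,0,-21],[0,0,-21]],"gripper":[1,1,1,1,1]}' 70
python3 -m crank '{"travel":[[0,0,-0.2],[0,0,-0.4],[0,0,-0.5],[0,0,-0.5],[0,0,-0.5]],"turn":[[0,0,0],[0,0,0],[0,0,0],[0,0,0],[0,0,0]],"gripper":[1,1,1,1,1]}'
```

```text
clock: 6.35
position: [0.5218, 0.1861, 0.0156]
tool_rot: [-3.14, -0.0, 1.992]
force: [-0.5, 0.1, 1.0]
grip_width: 0.0201
finger_force: 68.5
clock: 6.85
position: [0.5228, 0.1861, 0.0123]
tool_rot: [3.141, -0.0, 1.988]
force: [0.1, -0.5, 0.9]
grip_width: 0.0204
finger_force: 68.5
```

```bash
python3 -m crank '{"travel":[[0,0,-0.1],[0,0,-0.1],[0,0,-0.1],[0,0,-0.1],[0,0,-0.1]],"turn":[[0,0,0],[0,0,0],[0,0,0],[0,0,0],[0,0,0]],"gripper":[1,0.7,0.6,0.5,0.4]}' 70
python3 -m crank '{"travel":[[0,0,0],[0,0,2],[0,0,5],[0,0,9],[0,0,12]],"turn":[[0,0,0],[0,0,0],[0,0,0],[0,0,0],[0,0,0]],"gripper":[0.4,0.4,0.4,0.4,0.4]}'
python3 - <<'E'
from h import *
f=bot.grab_frame("side");g=bot.grab_frame("scene")
a=cv2.resize(f["pixels"][160:260,205:335,::-1],(390,300),interpolation=cv2.INTER_CUBIC)
b=cv2.resize(g["pixels"][170:270,185:315,::-1],(390,300),interpolation=cv2.INTER_CUBIC)
cv2.imwrite("pics/g3.png",np.hstack([a,b]))
E
```

```text
clock: 7.35
position: [0.5225, 0.186, 0.0108]
tool_rot: [-3.142, -0.0, 1.988]
force: [-0.4, 0.2, -0.2]
grip_width: 0.051
finger_force: 0.0
clock: 7.85
position: [0.5227, 0.1859, 0.1328]
tool_rot: [3.141, -0.0, 1.988]
force: [0.8, 0.5, 0.8]
grip_width: 0.0515
finger_force: 0.0
```

View pics/g3.png

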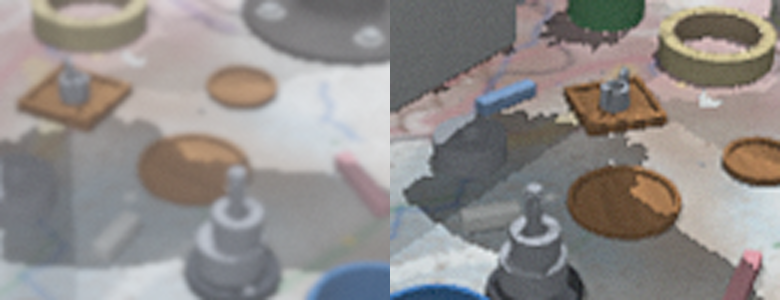

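The nut stands upright inside the tray and both rings are still on the stud. Next is the small ring.

```bash
python3 -m crank '{"travel":[[-2.8,3.8,0],[-5.6,7.6,0],[-8.4,11.4,0],[-11.2,15.2,0],[-14.05,18.85,0]],"turn":[[0,0,0],[0,0,0],[0,0,0],[0,0,0],[0,0,0]],"gripper":[0.4,0.4,0.4,0.4,0.4]}' 60
python3 -m crank '{"travel":[[0,0,0],[0,0,0],[0,0,0],[0,0,0],[0,0,0]],"turn":[[0,0,0],[0,0,0],[0,0,0],[0,0,0],[0,0,0]],"gripper":[0.4,0.4,0.4,0.4,0.4]}'
```

```text
clock: 8.45
position: [0.3805, 0.3758, 0.1304]
tool_rot: [-3.141, 0.0, 1.988]
force: [0.5, 0.9, -0.1]
grip_width: 0.0514
finger_force: 0.0
clock: 8.95
position: [0.3827, 0.3736, 0.1308]
tool_rot: [-3.142, 0.0, 1.986]
force: [0.4, -0.1, -0.1]
grip_width: 0.0517
finger_force: 0.0
```

```bash
python3 -m crank '{"travel":[[0,0.1,-3],[0,0.1,-6],[0,0.1,-8.5],[0,0.1,-9.2],[0,0.1,-9.2]],"turn":[[0,0,0],[0,0,0],[0,0,0],[0,0,0],[0,0,0]],"gripper":[0.4,0.4,0.4,0.4,0.4]}' 60
python3 -m crank '{"travel":[[0,0,0],[0,0,0],[0,0,0],[0,0,0],[0,0,0]],"turn":[[0,0,0],[0,0,0],[0,0,0],[0,0,0],[0,0,0]],"gripper":[0.55,0.7,0.8,0.8,0.8]}' 60
python3 -m crank '{"travel":[[0,0,0.3],[0,0,1],[0,0,3],[0,0,6],[0,0,9]],"turn":[[0,0,0],[0,0,0],[0,0,0],[0,0,0],[0,0,0]],"gripper":[0.8,0.8,0.8,0.8,0.8]}' 60
```

```text
clock: 9.45
position: [0.3821, 0.3748, 0.0383]
tool_rot: [-3.14, 0.001, 1.987]
force: [-0.0, 1.0, 0.3]
grip_width: 0.0511
finger_force: 0.0
clock: 9.95
position: [0.3826, 0.3758, 0.0403]
tool_rot: [3.14, -0.001, 1.988]
force: [0.4, -1.2, 8.2]
grip_width: 0.029
finger_force: 58.7
clock: 10.45
position: [0.3819, 0.3753, 0.1305]
tool_rot: [3.142, -0.0, 1.988]
force: [0.8, 0.4, -0.1]
grip_width: 0.0288
finger_force: 59.4
```

```bash
python3 -m crank '{"travel":[[0.2,-4,0],[0.5,-8,0],[0.8,-12,0],[1.1,-16,0],[1.3,-18,0]],"turn":[[0,0,0],[0,0,0],[0,0,0],[0,0,0],[0,0,0]],"gripper":[0.8,0.8,0.8,0.8,0.8]}' 60
python3 -m crank '{"travel":[[0,0,0],[0,0,0],[0,0,0],[0,0,0],[0,0,0]],"turn":[[0,0,0],[0,0,0],[0,0,0],[0,0,0],[0,0,0]],"gripper":[0.8,0.8,0.8,0.8,0.8]}'
python3 - <<'E'
from h import *
F=[bot.grab_frame(n)["pixels"][:,:,::-1] for n in("scene","side","wrist")]
r=lambda i:cv2.resize(i,(400,300),interpolation=cv2.INTER_AREA)
cv2.imwrite("pics/g4.png",np.vstack([np.hstack([r(F[0]),r(F[1])]),np.hstack([r(F[2]),cv2.resize(F[2][180:300,180:340],(400,300))])]))
print(bot.observe()["qpos"])
E
```

```text
clock: 10.95
position: [0.395, 0.1924, 0.1297]
tool_rot: [3.141, 0.0, 1.985]
force: [0.1, 0.4, -1.5]
grip_width: 0.0291
finger_force: 59.5
clock: 11.45
position: [0.3949, 0.1961, 0.1288]
tool_rot: [-3.142, -0.0, 1.989]
force: [0.8, -0.0, -0.9]
grip_width: 0.0287
finger_force: 59.5
[-0.73157559  0.40637125  0.17230448  2.16811398 -0.12466453  0.57617424
 -0.05069037]
```

View pics/g4.png

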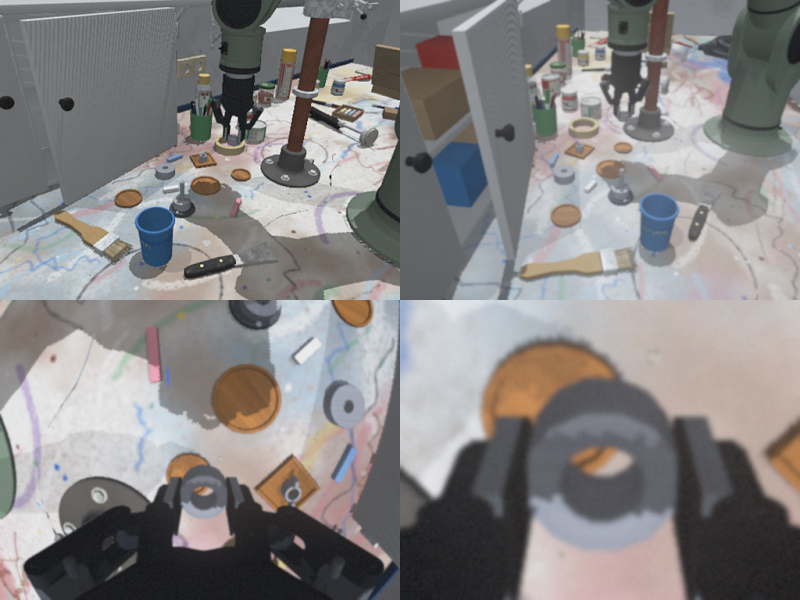

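The ring is held level, and the pipe stays well to the right of the arm in the scene view, a gap of about 30 px. I close the last 4 cm slowly.

```bash
python3 -m crank '{"travel":[[0,-0.5,0],[0,-1,0],[0,-1.5,0],[0,-2,0],[0,-2,0]],"turn":[[0,0,0],[0,0,0],[0,0,0],[0,0,0],[0,0,0]],"gripper":[0.8,0.8,0.8,0.8,0.8]}'
python3 -c "
from workcell import bot;import numpy as np;s=bot.observe();print(np.round(s['joint_efforts'],1),np.round(s['qpos'],3))"
python3 -m crank '{"travel":[[0,-0.5,0],[0,-1,0],[0,-1.5,0],[0,-2,0],[0,-2,0]],"turn":[[0,0,0],[0,0,0],[0,0,0],[0,0,0],[0,0,0]],"gripper":[0.8,0.8,0.8,0.8,0.8]}'
python3 - <<'E'
from h import *
s=bot.observe();print(np.round(s['joint_efforts'],1),np.round(s['qpos'],3))
f=bot.grab_frame("wrist");m=mask(f,(5,90,60),(20,255,255));cs,_=cv2.findContours(m,cv2.RETR_EXTERNAL,cv2.CHAIN_APPROX_NONE)
for c in cs:
    if cv2.contourArea(c)>60: print(cv2.boundingRect(c),cv2.contourArea(c))
E
```

```text
clock: 12.1
position: [0.395, 0.1746, 0.1288]
tool_rot: [-3.141, 0.0, 1.987]
force: [-0.2, -0.4, -0.6]
grip_width: 0.0292
finger_force: 59.5
[  0.6 -64.9   4.7 -23.    0.   -0.1   0.3] [-0.692  0.395  0.173  2.189 -0.124  0.566 -0.011]
clock: 12.6
position: [0.395, 0.1547, 0.1288]
tool_rot: [-3.141, 0.0, 1.987]
force: [-0.2, -0.4, 0.0]
grip_width: 0.029
finger_force: 59.5
[  0.6 -63.6   4.5 -22.7   0.   -0.    0.3] [-0.653  0.385  0.174  2.207 -0.123  0.558  0.029]
(347, 163, 81, 86) 3589.0
(229, 158, 60, 56) 2594.0
(291, 43, 86, 87) 5741.5
(454, 0, 26, 6) 73.0
```

```bash
python3 - <<'E'
from h import *
f=bot.grab_frame("wrist");c=blob(mask(f,(5,90,60),(20,255,255)),(259,186))
print(cv2.minAreaRect(plane(f,c[:,0],.008,True)[:,:2].astype(np.float32)))
E
python3 -m crank '{"travel":[[0,0,-2],[0,0,-4],[0,0,-6],[0,0,-8],[0,0,-9.5]],"turn":[[0,0,0],[0,0,0],[0,0,0],[0,0,0],[0,0,0]],"gripper":[0.8,0.8,0.8,0.8,0.8]}'
```

```text
((0.3942374587059021, 0.15306434035301208), (0.0546482689678669, 0.0513935387134552), 23.83624839782715)
clock: 13.2
position: [0.3948, 0.1557, 0.0327]
tool_rot: [-3.141, -0.0, 1.988]
force: [-0.3, -0.5, -0.2]
grip_width: 0.0289
finger_force: 59.5
```

```bash
python3 -m crank '{"travel":[[0,-0.1,-0.8],[0,-0.2,-1.6],[0,-0.2,-2],[0,-0.2,-2.2],[0,-0.2,-2.2]],"turn":[[0,0,0],[0,0,0],[0,0,0],[0,0,0],[0,0,0]],"gripper":[0.8,0.8,0.8,0.8,0.8]}'
python3 -m crank '{"travel":[[0,0,0],[0,0,-0.05],[0,0,-0.1],[0,0,-0.1],[0,0,-0.1]],"turn":[[0,0,0],[0,0,0],[0,0,0],[0,0,0],[0,0,0]],"gripper":[0.8,0.8,0.8,0.8,0.8]}'
```

```text
clock: 13.7
position: [0.3951, 0.1535, 0.0119]
tool_rot: [3.141, -0.0, 1.988]
force: [0.7, 1.2, 0.2]
grip_width: 0.029
finger_force: 59.5
clock: 14.2
position: [0.3952, 0.1535, 0.0112]
tool_rot: [3.141, -0.0, 1.988]
force: [-1.7, 0.0, 13.0]
grip_width: 0.0288
finger_force: 61.0
```

Contact (13 N up): the ring is on the floor. Release and retract, then return to the fixture for the middle ring.

```bash
python3 -m crank '{"travel":[[0,0,0],[0,0,0],[0,0,0],[0,0,0],[0,0,0]],"turn":[[0,0,0],[0,0,0],[0,0,0],[0,0,0],[0,0,0]],"gripper":[0.7,0.6,0.5,0.4,0.4]}'
python3 -m crank '{"travel":[[0,0,2],[0,0,5],[0,0,8],[0,2,12],[0,6,12]],"turn":[[0,0,0],[0,0,0],[0,0,0],[0,0,0],[0,0,0]],"gripper":[0.4,0.4,0.4,0.3,0.2]}'
python3 -m crank '{"travel":[[0,3.5,0],[-0.5,7,0],[-1,10.5,0],[-1.3,14,0],[-1.3,16.5,0]],"turn":[[0,0,0],[0,0,0],[0,0,0],[0,0,0],[0,0,0]],"gripper":[0.1,0.1,0.1,0.1,0.1]}'
python3 -m crank '{"travel":[[0,0,0],[0,0,0],[0,0,0],[0,0,0],[0,0,0]],"turn":[[0,0,0],[0,0,0],[0,0,0],[0,0,0],[0,0,0]],"gripper":[0.1,0.1,0.1,0.1,0.1]}'
python3 - <<'E'
from h import *
s=bot.observe();print(s["position"])
f=bot.grab_frame("scene");c=blob(mask(f,(5,90,60),(20,255,255)),(308,224))
print(cv2.boundingRect(c))
for n,p in(("scene",(308,224)),("side",(286,186))):
    g=bot.grab_frame(n);x,y=p;im=g["pixels"][y-16:y+14,x-20:x+20];hs=cv2.cvtColor(im,cv2.COLOR_RGB2HSV)
    m=cv2.inRange(hs,np.array((90,0,0)) if 0 else np.array((0,0,70)),np.array((180,60 if n=="scene" else 40,190)));m=(m>0)
    for r in range(0,30,2):print("".join("#" if v else "o" if h[1]>80 else "." for v,h in zip(m[r],hs[r])))
E
```

```text
clock: 14.7
position: [0.395, 0.1534, 0.0108]
tool_rot: [-3.142, 0.0, 1.988]
force: [0.2, -0.1, -0.8]
grip_width: 0.0511
finger_force: 0.0
clock: 15.2
position: [0.3969, 0.213, 0.135]
tool_rot: [3.136, -0.001, 1.983]
force: [0.6, 0.4, -1.1]
grip_width: 0.0685
finger_force: 0.0
clock: 15.7
position: [0.381, 0.3808, 0.1307]
tool_rot: [-3.141, -0.0, 1.99]
force: [0.2, -0.2, -0.8]
grip_width: 0.0769
finger_force: 0.0
clock: 16.2
position: [0.3822, 0.3779, 0.1309]
tool_rot: [3.142, -0.0, 1.987]
force: [-0.7, 0.1, -0.6]
grip_width: 0.0768
finger_force: 0.0
[0.38224781 0.3778655  0.13091681]
(296, 217, 25, 15)
####################...................#
#########.#####.####...#................
.####...#############.#.................
.##.#######..##..#######.##.............
..#..##.#.##.##.#########..#............
#########.ooo###...####...#oo...........
########ooooo##############ooooo........
########oooo.##############oooooo.......
########ooooo#############ooooooo#......
#########oooooo##########oooooooo#......
########.##ooooooooooooooooooooo#.......
###############ooooooooooooo.##.........
#############...###########.............
############............................
..#.#.#####.............................
####.........#.......###################
###....................#################
#.........................##############
#............................###########
#.................................######
#...............######...............###
#...........##..########..............##
#........#...##############.#.........##
#.........oo.#############....#........#
#......#.ooo.#############.ooo.#........
#......#..oo..###########..ooo.#........
#......###..o...#######.......##........
#........####..............###..........
#....###....###############.............
.....##.................................
```

The coarse masks show the small ring within its dish, with rim visible around it in both views. Now the middle ring.

```bash
python3 -m crank '{"travel":[[0,-0.3,-3],[0,-0.3,-6],[0,-0.3,-9],[0,-0.3,-11],[0,-0.3,-11.3]],"turn":[[0,0,0],[0,0,0],[0,0,0],[0,0,0],[0,0,0]],"gripper":[0.1,0.1,0.1,0.1,0.1]}' 60
python3 -m crank '{"travel":[[0,0,0],[0,0,0],[0,0,0],[0,0,0],[0,0,0]],"turn":[[0,0,0],[0,0,0],[0,0,0],[0,0,0],[0,0,0]],"gripper":[0.3,0.5,0.7,0.7,0.7]}' 60
python3 -m crank '{"travel":[[0,0,0.3],[0,0,1],[0,0,4],[0,0,8],[0,0,11.5]],"turn":[[0,0,0],[0,0,0],[0,0,0],[0,0,0],[0,0,0]],"gripper":[0.7,0.7,0.7,0.7,0.7]}' 60
```

```text
clock: 16.85
position: [0.3812, 0.3744, 0.0158]
tool_rot: [-3.139, 0.001, 1.988]
force: [-0.2, 0.7, 0.5]
grip_width: 0.0772
finger_force: 0.0
clock: 17.35
position: [0.3826, 0.3759, 0.0195]
tool_rot: [3.14, -0.001, 1.988]
force: [-2.6, -3.1, 14.2]
grip_width: 0.0417
finger_force: 58.7
clock: 17.85
position: [0.3821, 0.3754, 0.1352]
tool_rot: [3.141, -0.0, 1.988]
force: [0.7, -0.3, -0.9]
grip_width: 0.0418
finger_force: 61.0
```

```bash
python3 -m crank '{"travel":[[2.3,1.6,0],[4.6,3.2,0],[6.9,4.8,0],[9.2,6.5,0],[11.5,8.2,0]],"turn":[[0,0,0],[0,0,0],[0,0,0],[0,0,0],[0,0,0]],"gripper":[0.7,0.7,0.7,0.7,0.7]}' 60
python3 -m crank '{"travel":[[0,0,0],[0,0,0],[0,0,0],[0,0,0],[0,0,0]],"turn":[[0,0,0],[0,0,0],[0,0,0],[0,0,0],[0,0,0]],"gripper":[0.7,0.7,0.7,0.7,0.7]}'
python3 - <<'E'
from h import *
g=bot.grab_frame("side");print("door foot",plane(g,[(145,330),(168,170)],0))
f=bot.grab_frame("wrist");m=mask(f,(5,90,60),(20,255,255));cs,_=cv2.findContours(m,cv2.RETR_EXTERNAL,cv2.CHAIN_APPROX_NONE)
for c in cs:
    if cv2.contourArea(c)>60: print(cv2.boundingRect(c),cv2.contourArea(c),cv2.minAreaRect(plane(f,c[:,0],.008,True)[:,:2].astype(np.float32)))
E
```

```text
clock: 18.35
position: [0.4979, 0.4581, 0.1339]
tool_rot: [3.141, -0.0, 1.988]
force: [-0.4, -0.0, -0.8]
grip_width: 0.0413
finger_force: 61.0
clock: 18.85
position: [0.4967, 0.4574, 0.1332]
tool_rot: [3.141, -0.0, 1.988]
force: [-0.3, -0.5, -0.6]
grip_width: 0.0412
finger_force: 61.1
door foot [[0.57393523 0.58108911 0.        ]
 [0.70320831 0.09801441 0.        ]]
(118, 302, 14, 17) 119.5 ((0.4089294672012329, 0.24364633858203888), (0.032317277044057846, 0.01152295246720314), 68.2746353149414)
(226, 148, 72, 63) 3414.5 ((0.49634531140327454, 0.46180036664009094), (0.06660310178995132, 0.05893494561314583), 22.533018112182617)
(214, 7, 164, 57) 4671.0 ((0.4732486605644226, 0.5962285995483398), (0.1490907222032547, 0.044423412531614304), 17.445833206176758)
```

```bash
python3 -m crank '{"travel":[[0,0,-3],[0,0,-6],[0,0,-9],[0,0,-11],[0,0,-11.7]],"turn":[[0,0,0],[0,0,0],[0,0,0],[0,0,0],[0,0,0]],"gripper":[0.7,0.7,0.7,0.7,0.7]}' 60
python3 -m crank '{"travel":[[0,0,-0.1],[0,0,-0.2],[0,0,-0.3],[0,0,-0.3],[0,0,-0.3]],"turn":[[0,0,0],[0,0,0],[0,0,0],[0,0,0],[0,0,0]],"gripper":[0.7,0.7,0.7,0.7,0.7]}'
```

```text
clock: 19.45
position: [0.4961, 0.4566, 0.0137]
tool_rot: [-3.139, 0.001, 1.988]
force: [0.1, -0.1, -1.8]
grip_width: 0.0416
finger_force: 61.1
clock: 19.95
position: [0.4972, 0.4577, 0.0134]
tool_rot: [3.141, -0.0, 1.988]
force: [0.4, -1.2, -0.5]
grip_width: 0.0415
finger_force: 61.1
```

```bash
python3 -m crank '{"travel":[[0,0,-0.05],[0,0,-0.1],[0,0,-0.15],[0,0,-0.15],[0,0,-0.15]],"turn":[[0,0,0],[0,0,0],[0,0,0],[0,0,0],[0,0,0]],"gripper":[0.7,0.7,0.7,0.7,0.7]}'
python3 -m crank '{"travel":[[0,0,0],[0,0,0],[0,0,0],[0,0,0],[0,0,0]],"turn":[[0,0,0],[0,0,0],[0,0,0],[0,0,0],[0,0,0]],"gripper":[0.6,0.5,0.4,0.3,0.3]}'
python3 -m crank '{"travel":[[0,0,2],[0,0,4],[0,0,7],[0,0,9],[0,0,9]],"turn":[[0,0,0],[0,0,0],[0,0,0],[0,0,0],[0,0,0]],"gripper":[0.3,0.2,0,0,0]}'
python3 - <<'E'
from h import *
f=bot.grab_frame("side");x,y=212,276;hs=cv2.cvtColor(f["pixels"],cv2.COLOR_RGB2HSV)[y-25:y+16,x-24:x+24]
for r in range(0,41,2):print("".join("o" if h[1]>80 else "#" if h[2]<175 and h[1]<50 else "." for h in hs[r]))
E
```

```text
clock: 20.45
position: [0.4972, 0.4576, 0.0126]
tool_rot: [3.141, -0.0, 1.988]
force: [-5.3, -4.2, 18.8]
grip_width: 0.0413
finger_force: 62.9
clock: 20.95
position: [0.497, 0.4575, 0.0112]
tool_rot: [-3.142, 0.0, 1.988]
force: [0.2, -0.3, 0.1]
grip_width: 0.0598
finger_force: 0.0
clock: 21.45
position: [0.4982, 0.4584, 0.1043]
tool_rot: [3.138, -0.002, 1.988]
force: [0.3, 1.0, -0.2]
grip_width: 0.0853
finger_force: 0.0
................................................
................................................
................................................
................................................
................................................
................................................
....................########.......#####........
...........##......##########......##..###......
........#..##......##########......###...##.....
......##...##........######.......###.oo..#.....
.....##.....###.................#####..ooo.#....
.....#....o.#######.........#########.oooo.#....
....#..oooo.#########################.oooo.#....
....#.ooooo..#######################.ooooo.#....
....##.ooooo.######################.ooooo.##....
.....#..ooooo..###################..oooo.###....
......##.ooooo...##############..ooooo..###....#
.......##..oooooo....................#####.....#
........####......................##############
.........######...............##################
...........#####################################
```

The middle ring sits inside its dish with rim visible all round. Before going for the large ring I check where the chalk pieces lie, and re-measure the ring.

```bash
python3 -m crank '{"travel":[[0.5,-3.5,0],[1.5,-7,0],[2.5,-10.5,0],[3.95,-13.9,0],[3.95,-13.9,0]],"turn":[[0,0,0],[0,0,0],[0,0,0],[0,0,0],[0,0,0]],"gripper":[0,0,0,0,0]}'
python3 -m crank '{"travel":[[0,0,0],[0,0,0],[0,0,0],[0,0,0],[0,0,0]],"turn":[[0,0,0],[0,0,0],[0,0,0],[0,0,0],[0,0,0]],"gripper":[0,0,0,0,0]}'
python3 - <<'E'
from h import *
import pickle
w=pickle.load(open("w1.pkl","rb"));g=bot.grab_frame("side")
print("white",plane(w,[(238,202),(270,201)],.008,True)[:,:2],"blue",plane(w,[(212,302),(243,294)],.008,True)[:,:2])
f=bot.grab_frame("wrist");pickle.dump(f,open("w5.pkl","wb"))
cv2.imwrite("pics/w5.png",cv2.resize(f["pixels"][120:330,120:400,::-1],None,fx=2.8,fy=2.8,interpolation=cv2.INTER_CUBIC))
E
```

```text
clock: 22.0
position: [0.5386, 0.3125, 0.1006]
tool_rot: [-3.14, 0.003, 1.982]
force: [1.0, -0.8, 0.5]
grip_width: 0.0853
finger_force: 0.0
clock: 22.5
position: [0.5363, 0.319, 0.1012]
tool_rot: [-3.141, -0.0, 1.989]
force: [-0.7, 0.9, -0.4]
grip_width: 0.0855
finger_force: 0.0
white [[0.45217616 0.33310927]
 [0.46799643 0.37141154]] blue [[0.58009997 0.22614783]
 [0.58453864 0.27668799]]
```

View pics/w5.png

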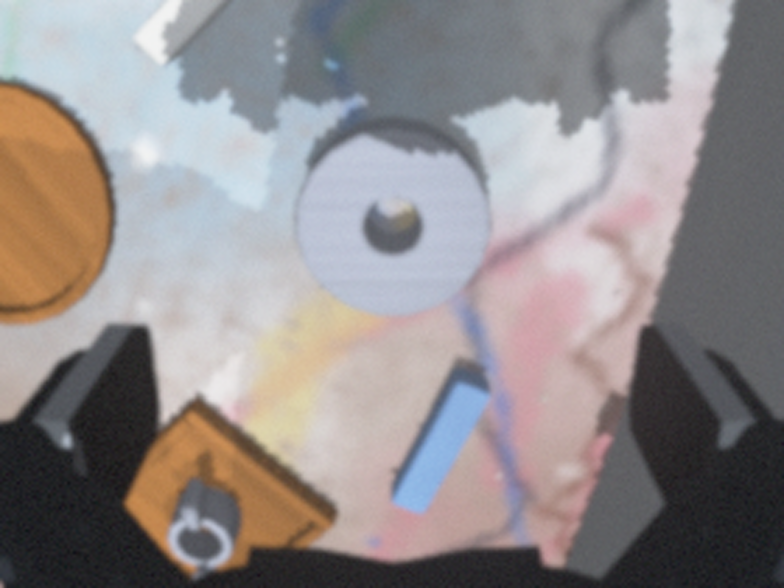

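The large ring's top is centred at crop (394,225), on the finger midline. The chalks are clear of the fingers' path.

```bash
python3 - <<'E'
from h import *
import pickle
f=pickle.load(open("w5.pkl","rb"));w=pickle.load(open("w1.pkl","rb"))
p=(120+394/2.8,120+225/2.8);print(plane(f,[p],.022,True),tri([ray(f,p,True),ray(w,(254.5,264),True),ray(bot.grab_frame("side"),(210,218))]))
E
python3 -m crank '{"travel":[[0,0,-2],[0,0,-4],[0,0,-6],[0,0,-7],[0,0,-7.5]],"turn":[[0,0,0],[0,0,0],[0,0,0],[0,0,0],[0,0,0]],"gripper":[0,0,0,0,0]}' 60
```

```text
[[0.5373867  0.31741983 0.022     ]] (array([0.53637356, 0.31813991, 0.02442765]), [np.float64(0.0006982106297277272), np.float64(0.0005792626283778098), np.float64(0.0003823198120205061)])
clock: 23.15
position: [0.5363, 0.3183, 0.0255]
tool_rot: [-3.141, 0.0, 1.988]
force: [0.2, -0.6, -0.3]
grip_width: 0.0855
finger_force: 0.0
```

```bash
python3 -m crank '{"travel":[[0,0,-0.6],[0,0,-1.2],[0,0,-1.7],[0,0,-1.7],[0,0,-1.7]],"turn":[[0,0,0],[0,0,0],[0,0,0],[0,0,0],[0,0,0]],"gripper":[0,0,0,0.2,0.3]}' 60
python3 -m crank '{"travel":[[0,0,0],[0,0,0],[0,0,0],[0,0,0],[0,0,0]],"turn":[[0,0,0],[0,0,0],[0,0,0],[0,0,0],[0,0,0]],"gripper":[0.4,0.5,0.55,0.55,0.55]}' 60
python3 -m crank '{"travel":[[0,0,0.3],[0,0,1],[0,0,3],[0,0,6],[0,0,9]],"turn":[[0,0,0],[0,0,0],[0,0,0],[0,0,0],[0,0,0]],"gripper":[0.55,0.55,0.55,0.55,0.55]}' 60
```

```text
clock: 23.65
position: [0.5366, 0.3185, 0.0094]
tool_rot: [3.141, -0.0, 1.988]
force: [-0.2, 0.3, -0.1]
grip_width: 0.0603
finger_force: 0.0
clock: 24.15
position: [0.5367, 0.3185, 0.0104]
tool_rot: [3.141, -0.0, 1.988]
force: [-4.4, -2.5, 12.8]
grip_width: 0.0533
finger_force: 60.2
clock: 24.65
position: [0.5364, 0.3183, 0.1006]
tool_rot: [-3.141, 0.0, 1.988]
force: [0.8, 0.3, -2.0]
grip_width: 0.0529
finger_force: 63.2
```

```bash
python3 -m crank '{"travel":[[-2.3,-1,0.5],[-4.7,-2,1],[-7,-3,1],[-9.4,-4.1,1],[-11.75,-5.15,0]],"turn":[[0,0,0],[0,0,0],[0,0,0],[0,0,0],[0,0,0]],"gripper":[0.55,0.55,0.55,0.55,0.55]}' 60
python3 -m crank '{"travel":[[0,0,0],[0,0,0],[0,0,-2],[0,0,-4],[0,0,-6]],"turn":[[0,0,0],[0,0,0],[0,0,0],[0,0,0],[0,0,0]],"gripper":[0.55,0.55,0.55,0.55,0.55]}'
python3 -m crank '{"travel":[[0,0,-1],[0,0,-2],[0,0,-2.2],[0,0,-2.2],[0,0,-2.2]],"turn":[[0,0,0],[0,0,0],[0,0,0],[0,0,0],[0,0,0]],"gripper":[0.55,0.55,0.55,0.55,0.55]}'
```

```text
clock: 25.15
position: [0.4187, 0.2669, 0.1006]
tool_rot: [3.139, -0.001, 1.988]
force: [0.1, 0.2, -2.3]
grip_width: 0.053
finger_force: 63.3
clock: 25.65
position: [0.4202, 0.2676, 0.039]
tool_rot: [3.14, -0.0, 1.988]
force: [0.5, -0.6, -1.2]
grip_width: 0.0533
finger_force: 63.3
clock: 26.15
position: [0.4194, 0.2672, 0.0179]
tool_rot: [3.141, -0.0, 1.988]
force: [0.7, 0.9, -1.1]
grip_width: 0.0531
finger_force: 63.3
```

Underside is about 10 mm below the TCP, so contact is expected near TCP 0.013.

```bash
python3 -m crank '{"travel":[[0,0,-0.15],[0,0,-0.3],[0,0,-0.4],[0,0,-0.4],[0,0,-0.4]],"turn":[[0,0,0],[0,0,0],[0,0,0],[0,0,0],[0,0,0]],"gripper":[0.55,0.55,0.55,0.55,0.55]}'
python3 -m crank '{"travel":[[0,0,-0.05],[0,0,-0.1],[0,0,-0.1],[0,0,-0.1],[0,0,-0.1]],"turn":[[0,0,0],[0,0,0],[0,0,0],[0,0,0],[0,0,0]],"gripper":[0.55,0.55,0.55,0.55,0.55]}'
```

```text
clock: 26.65
position: [0.4191, 0.267, 0.0135]
tool_rot: [3.141, -0.0, 1.988]
force: [-1.1, -1.1, 3.9]
grip_width: 0.0531
finger_force: 63.9
clock: 27.15
position: [0.4191, 0.2671, 0.0132]
tool_rot: [3.141, -0.0, 1.988]
force: [-4.6, -2.7, 29.0]
grip_width: 0.0532
finger_force: 66.4
```

```bash
python3 -m crank '{"travel":[[0,0,0],[0,0,0],[0,0,0],[0,0,0],[0,0,0]],"turn":[[0,0,0],[0,0,0],[0,0,0],[0,0,0],[0,0,0]],"gripper":[0.45,0.35,0.25,0.15,0.15]}'
python3 -m crank '{"travel":[[0,0,2],[0,0,5],[0,0,8],[0,0,12],[0,0,16]],"turn":[[0,0,0],[0,0,0],[0,0,0],[0,0,0],[0,0,0]],"gripper":[0.15,0.15,0.1,0,0]}'
python3 -m crank '{"travel":[[2,3,0],[5,6,0],[7,9,0],[9,12,0],[9,12,0]],"turn":[[0,0,0],[0,0,0],[0,0,0],[0,0,0],[0,0,0]],"gripper":[0,0,0,0,0]}'
python3 -m crank '{"travel":[[0,0,0],[0,0,0],[0,0,0],[0,0,0],[0,0,0]],"turn":[[0,0,0],[0,0,0],[0,0,0],[0,0,0],[0,0,0]],"gripper":[0,0,0,0,0]}'
python3 - <<'E'
from h import *
f=bot.grab_frame("wrist");E=np.array(f["extrinsics"])
def proj(P):
    c=E[:3,:3]@P+E[:3,3];t=np.arctan2(np.hypot(c[0],c[1]),c[2]);u=c[:2]/np.hypot(c[0],c[1])*t
    return u*f["fx"]+[f["cx"],f["cy"]]
hs=cv2.cvtColor(f["pixels"],cv2.COLOR_RGB2HSV)
for n,(x,y,r) in {"A":(.4972,.4575,.035),"B":(.419,.267,.041),"C":(.395,.153,.029),"tray":(.5224,.1867,.033)}.items():
    m=mask(f,(5,90,60),(20,255,255));p=proj(np.array([x,y,.008]));print(n,np.round(p))
    u,v=np.round(p).astype(int)
    if 25<v<360 and 25<u<490:
        for q in range(v-22,v+23,2):print("".join("o" if h[1]>90 else "#" if h[1]<50 and 100<h[2]<190 else "x" if h[2]<=100 else "." for h in hs[q,u-24:u+25]))
E
```

```text
clock: 27.65
position: [0.419, 0.2669, 0.0122]
tool_rot: [-3.141, 0.0, 1.988]
force: [-0.4, -0.1, 0.8]
grip_width: 0.0725
finger_force: 0.0
clock: 28.15
position: [0.4187, 0.2666, 0.1736]
tool_rot: [-3.141, 0.0, 1.988]
force: [1.0, 0.4, -0.1]
grip_width: 0.0856
finger_force: 0.0
clock: 28.65
position: [0.5099, 0.3904, 0.1714]
tool_rot: [3.141, -0.001, 1.99]
force: [-1.2, -0.9, -0.8]
grip_width: 0.0854
finger_force: 0.0
clock: 29.15
position: [0.509, 0.3867, 0.1725]
tool_rot: [3.141, -0.0, 1.988]
force: [-0.6, -0.0, 0.6]
grip_width: 0.0855
finger_force: 0.0
A [278. 109.]
xooooooooooooooooooooooooooooooooooooooooooooooox
ooooooooooooooooooxxxxxxxxxxxxxxxoooooooooooooooo
oooooooooooooxxxxx##############xxxxooooooooooooo
oooooooooooxxx######################xxxxooooooooo
oooooooooxx############################xxxooooooo
ooooooo.##################################xxooooo
ooooooxx###################################xxoooo
ooooxxx#####################################xxooo
ooooxx###############xxxxxxxx################x.oo
oooxx##############xxxoooooxxxxx##############x.o
ooxx#############xxxooo
[... 3421 characters left out ...]

oooooooooooooooooxxxx##xxxxxxxxxooooooooooooooooo
oooooooooooooooo.xx####xxxxxxxxxxoooooooooooooooo
ooooooooooooooo.x#######xxxxxxxxxxooooooooooooooo
ooooooooooooooo######.##xxxxxxxxxxxxxxxxxxxxxxxxx
oooooooooooooo.#.#######xxxxxxxxxxxxxxxxxxxxxxxxx
oooooooooooooo####xxxxxxxxxxxxxxxxxxxxxxxxxxxxxxx
..oooooooooooo.##xxxxxxxxxxxxxxxxxxxxxxxxxxxxxxxx
xx...oooooxoxxxxxxxxxxxxxxxxxxxxxxxxxxxxxxxxxxxxx
xxxxxxxxxxxxxxxxxxxxxxxxxxxxxxxxxxxxxxxxxxxxxxxxx
xxxxxxxxxxxxxxxxxxxxxxxxxxxxxxxxxxxxxxxxxxxxxxxxx
xxxxxxxxxxxxxxxxxxxxxxxxxxxxxxxxxxxxxxxxxxxxxxxxx
xxxxxxxxxxxxxxxxxxxxxxxxxxxxxxxxxxxxxxxxxxxxxxxxx
xxxxxxxxxxxxxxxxxxxxxxxxxxxxxxxxxxxxxxxxxxxxxxxxx
xxxxxxxxxxxxxxxxxxxoxxxxxxxxxxxxxxxxxxxxxxxxxxxxx
```

```bash
python3 - <<'E'
from h import *
f=bot.grab_frame("scene")
hs=cv2.cvtColor(f["pixels"],cv2.COLOR_RGB2HSV)
for q in range(214,254,2):print("".join("o" if h[1]>90 else "#" if h[1]<60 and 90<h[2]<190 else "x" if h[2]<=90 else "." for h in hs[q,234:292]))
E
```

```text
.....###.###....#oooooo########.....#.#########..........#
###.####........#.................#.##############........
######............................########################
###...............................#.######################
#......................##############.####################
...................######################...##############
.................#########################.##.#######.####
..............#.##########xx###x###############.#####.####
............#ooo###########################o.#.....##.####
..........#.oooo##########################.ooo.########.##
###..#####.ooooo#xx######################xooooo.##########
x##...####.oooooxxx#x################x#x#xoooooo##########
##########ooooooxx#######################.oooooo##########
x##########oooooox######################.oooooo.##########
############oooooooxx################x.oooooooo###########
x############xoooooooooxxxx#x#x#xxxoooooooooo#############
x###############xoooooooooooooooooooooooooo###############
x###################xxooooooooooooooooo###################
#######################.##################################
x#########################################################
```

The large ring is centred and level in its dish, and the robot is clear of everything, so I hand the job in.

```bash
python3 -c "
from workcell import bot;print(bot.job_done())"
```

```text
the job is handed in; nothing more can be done
None
```

I handed the job in at about 29 s on the clock: the wing nut is in the square tray, the small, middle and large rings each lie in their matching dishes, and I did not touch the tape.

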